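# Move the charged battery pack from its charger to the label printer

## Task

The label printer's battery pack is charged: squeeze in both orange keys on its sides, lift it straight up out of the charger, and push it down into the printer's empty bay until it clicks home and both keys have sprung out again. Feel your way rather than force it: neither the charger nor the printer should be pulled, pressed or leaned on with more than about 30 N. Leave the small things round about where they are.

Things in the scene. Friction and masses are not known exactly. Their poses are not given: they have to be found in the camera images.
- charger: Dark grey charging stand, 96 x 88 mm and 50 mm high, fixed to the desk, three green lights on its front (-x) edge. Origin at the centre of its underside, z up. The battery bay is open upwards in the middle of its top, made like the printer's. The pack is latched in it at the start, axes parallel to the charger's, 44 mm of it standing above the mouth.
- printer: Light grey desktop label printer, 160 mm (x) by 124 mm (y), its top 68 mm above the desk, with a dark control panel on the front (-x) half of its top and the empty battery bay in the rear (+x) half. Origin on the desk under its middle, z up. It stands on four soft gel feet that stay where they are but let the case sink straight down by several millimetres while it is pressed.
- printer_bay (a point): Centre of the mouth of the printer's empty bay, level with the printer's top; axes as the printer's. The mouth is 41 mm (x) by 42 mm (y), 1.5 mm clear of the pack all round, in a bezel 68 mm square and 4 mm high that slopes inwards. Latched, the pack's underside is 40 mm below the mouth (pack_centre 2 mm above it); the rigid floor is 41.5 mm below. The pack fits either way round, keys to +y and -y.
- printer_contact_top (a point): Top of the sprung contact block inside the printer's bay. It meets the pack's underside 33 mm below the mouth, yields by about 1.1 N per mm and pushes up with about 8 N at the latched depth (about 10 N at the floor). The charger has a weaker one (5 N): it throws the pack up by about 4 mm when the hooks let go, and the pack may slide by some of that between the fingers.
- pack_centre (a point): Centre of the battery pack, half-way up: a dark upright block, 38 mm (x) by 39 mm (y) by 84 mm high, about 0.19 kg, z up. On its +y and -y sides an orange key, 14 mm wide (x) and 22 mm high, centred 23 mm above this point, stands 5 mm proud: 49 mm over both keys, 39 mm when both are pressed flush. The pack's flat top is 42 mm above this point.
- key_a (a joint): Travel (m) of the key on the pack's +y side: 0 sprung out, 0.005 pressed flush, which takes about 5 N. Each key carries a hook below it (flat top 8 mm below pack_centre, sloping underneath, 4.5 mm proud of the side) that catches under a lip 6 mm thick inside the mouth of a bay. It lets go only when the key is in by about 4 mm or more.
- key_b (a joint): The same for the key on the pack's -y side. If the keys are let go before the pack is at its latched depth, the hooks rest on or against the lip and the pack rides up or stays high, keys partly in; pressed down on its flat top with about 10 to 15 N it then snaps past the lip by itself and the keys spring out.
- ink_bottle_centre (a point): Centre of a square dark blue ink bottle with a black cap, 46 x 46 x 52 mm; leave it alone.
- tea_light_centre (a point): Centre of a tea light in a metal cup, 38 mm across and 15 mm high; leave it alone.
- eraser_centre (a point): Centre of a white eraser in a blue sleeve, 20 x 44 x 12 mm; leave it alone.
Things that resemble listed ones, but are neither listed nor needed, are in the scene too. What is meant by the part that bears pack_centre is not pink or turquoise, and is the larger of those in its own colour.

How it is judged:
On the way:
1. the pack is lifted clear of the charger (z of pack_centre in the frame of charger above 0.1 m), for 0.1 s.
At the end, for the whole second after the job is handed in: The pack is latched in the printer's bay: its centre within 2.5 mm of the bay's centre line in x and y and 0 to 3.5 mm above the mouth (2 mm when latched), upright within 0.08 rad, both keys sprung out to within 1.5 mm, at rest (x of pack_centre in the frame of printer_bay between -0.0025 and 0.0025 m and y of pack_centre in the frame of printer_bay between -0.0025 and 0.0025 m and z of pack_centre in the frame of printer_bay between 0 and 0.0035 m and angle between pack_centre's own z axis and vertical below 0.08 rad and value of joint each of key_a, key_b below 0.0015 m and linear speed of pack below 0.02 m/s); the robot touches nothing.
It fails at once if the pack is pulled or pressed against the charger with over 30 N (contact force between pack and charger above 30 N).
It fails at once if the pack is pressed against the printer with over 30 N (contact force between pack and printer above 30 N).
It fails at once if the fingers lean on the charger or the printer with over 30 N (contact force between the fingers and charger above 30 N or contact force between the fingers and printer above 30 N).
It fails at once if a bystander is moved by over 20 mm (distance of any of ink_bottle_centre, tea_light_centre, eraser_centre from where it was at the start of the episode above 0.02 m).
It also fails if it takes over 56 s, if anything falls off the work surface, if the arm or the gripper's body presses on something with over 40 N, if the wrist force passes 120 N, or if a joint passes its speed limit or range.

## Robot

A 6-joint arm with a two-finger parallel gripper is mounted at the origin on a cart in front of the work surface, level with it; the furniture and walls round the work are solid. World frame = base frame: x ahead of the robot, y to its left, z up, the work surface at z = 0. Lengths are in m, angles in rad, forces in N, time in s.
With the tool pointing down it reaches from about 0.35 to 0.725 m from the base axis. Payload 4.3 kg.
Tool frame: the origin (TCP) lies midway between the tips of the shut fingers; the grasp point (between the pads) lies 19 mm behind it; z points along the fingers, y is the line along which they close (so a half turn about z gives the same grasp; the last joint's range is limited). The gripper opens to 85 mm and grips with 20 to 120 N. Pads are 22 mm wide; open, the fingers measure 114 mm over their backs; the gripper's body (76 mm by 85 mm) begins 54 mm behind the grasp point. The pads swing forward as they close: fully open they stand 13 mm farther back than shut.
Start: joints at [1.163, 0.377, 0.081, 1.274, 0, 1.46], TCP at [0.169, 0.55, 0.231] pointing down, gripper open.
Joint ranges: [-2.72, 2.72], [-0.84, 1.66], [-1.02, 1.22], [-1.77, 2.12], [-1.37, 1.28], [-3.14, 3.14]. Speed limits (rad/s): [2.57, 2.57, 3.14, 3.14, 3.14, 3.14].

## Interface

Orientations are given as a unit quaternion [x, y, z, w].
In Python, from rig import arm gives the robot as it stands. The module is installed in compiled form; this text tells all that it offers.
- The arm moves only by the tool step_arm, never from a script. Its argument "increments" is a list of rows, each an object of numbers: "tx", "ty", "tz": the shift along the world's x, y, z in m; "wx", "wy", "wz": the turn, a rotation vector about the world's x, y, z in degrees; "jaw": the finger opening in m, from 0 to 0.0854. In form: [{"tx": .., "ty": .., "tz": .., "wx": .., "wy": .., "wz": .., "jaw": ..}, ...]. A call has 1 to 12 rows; each row is the pose to reach, as a shift and turn from the pose commanded when the call began; what a row does not reach only later rows make up. A row lasts 1/10 s, in which the tool goes at most 50 mm and 8.59 degrees, less where a joint would pass 70% of its speed; a pose out of reach is approached as far as the arm can. A call with a gripper value outside its range is refused whole. The fingers move at their own pace and stop on an object; "force" is the grip in N (left out, the last holds). Time passes only in rows, so rows that repeat a pose let the fingers close. It gives the time, the measured TCP pose, the force, the opening and the grip force at its end, in the units of the state.
- arm.get_obs(): the state, without advancing time (a new reading comes with each control period).
- arm.get_image(name): name is "scene" or "top" or "wrist"; returns a dict with "frame" (480x640x3 uint8, blue, green, red), "depth" (480x640 float32, m along the optical axis (not along the pixel's ray), 0 where there is no reading), "camera_matrix" (3x3 intrinsics, pixels), "k1" (the pictures are not rectified: a ray, as slopes to the right and down, at radius r is drawn at 1 + k1 r^2 times it, then the intrinsics apply), "R" (3x3) and "t" (3): a world point X has camera coordinates R X + t; the wrist camera has in their place "T_tool_cam" (4x4, takes a point from camera to tool coordinates, whose origin is the TCP and whose axes are the flange's). Camera axes: x right, y down, z forward; pixel columns grow to the right and rows downward; lengths in m; the calibration is good to about 2 mm. A picture is of the moment at which its call begins: read the wrist's pose just before it.
- arm.sign_off(): hands the job in; it is judged then, once.
Trained networks look in the newest picture that a camera, given by its name, has taken for a name from the list of things; names that differ only in an ending like _2 or _b are one class to them, and where a whole thing is asked for, a point or a joint stands for the part that bears it (a point fixed in the world has none). Each returns a list of dicts, best first, with "conf" (0 to 1); they miss things now and then, are a little off and sometimes report something else, mostly with a low value. They report only what shows in the picture. A call takes as long as a camera call. They do not tell look-alikes from the thing itself.
- arm.search_frame(camera, target): "box" ([left, top, right, bottom] in pixels, round what is visible of it).
- arm.regions_of(camera, target): "mask" (480x640 bool, what is visible of it) and "box" ([left, top, right, bottom] in pixels, round what is visible of it).
- arm.pinpoint(camera, target): "pixel" ([column, row] in pixels: a listed point, or the origin of a listed thing).
The state is a dict: "clock": time; "joint_pos": joint angles; "qd": joint speeds; "joint_efforts": joint torques, N m; "eef_pos": TCP position; "eef_rot": TCP orientation; "ft_force": force on the tool from outside, world axes, zero at the start; "moment": the same for the moment, N m; "gripper_width": opening from 0.0 (shut) to 1.0 (fully open); "grip_force": force on a finger pad.
Only numpy, scipy, OpenCV 4.12 (cv2) and the standard library are available. Lean on these libraries where they do the work, as an engineer would, in place of code of your own. Each camera call takes 0.05 s, during which the arm holds its last target. There are 200 camera calls.

## Working session

There is one attempt and no reset: what is moved stays moved. The work goes in short steps, Python scripts to look and compute and a tool call to move; the robot and the scene stay as the last step left them, time stands still between calls to the robot, and variables do not carry over. Pictures are saved under pics/ and viewed, at most 10 in all, crops included, and the job is handed in when it is done.

Besides the shell and the picture viewer there is one more tool, called after "Call:" by a JSON object that holds its "api" and its "payload". step_arm: Moves the arm, as the interface text tells. Its arguments: {"type":"object","properties":{"increments":{"type":"array"},"force":{"type":"number"}},"required":["increments"]}

```bash
mkdir -p pics
cat > h.py <<'E'
import numpy as np, cv2
from rig import arm
from scipy.spatial.transform import Rotation as Ro
def cam(name):
    o=arm.get_obs(); im=arm.get_image(name)
    if 'R' in im: R,t=np.array(im['R']),np.array(im['t']); Rw=R.T; p=-R.T@t
    else:
        T=np.array(im['T_tool_cam']); Rt=Ro.from_quat(o['eef_rot']).as_matrix()
        Rw=Rt@T[:3,:3]; p=Rt@T[:3,3]+np.array(o['eef_pos'])
    im['Rw']=Rw; im['p']=p; return im
def rays(im,px):
    px=np.asarray(px,float).reshape(-1,2);K=np.array(im['camera_matrix'])
    d=np.stack([(px[:,0]-K[0,2])/K[0,0],(px[:,1]-K[1,2])/K[1,1]],1);u=d.copy()
    for _ in range(20): u=d/(1+im['k1']*(u**2).sum(1,keepdims=True))
    return np.c_[u,np.ones(len(u))]
def at_z(im,px,z):
    r=rays(im,px)@im['Rw'].T; return im['p']+r*((z-im['p'][2])/r[:,2])[:,None]
def at_d(im,px):
    px=np.asarray(px).reshape(-1,2).astype(int); d=im['depth'][px[:,1],px[:,0]]
    return im['p']+(rays(im,px)*d[:,None])@im['Rw'].T
def cloud(im):
    v,u=np.nonzero(im['depth']>0); P=at_d(im,np.c_[u,v]); out=np.zeros(im['depth'].shape+(3,)); out[v,u]=P; return out
E
python3 - <<'E'
from h import *
o=arm.get_obs();print({k:np.round(v,3).tolist() for k,v in o.items()})
for c in ['top','scene']:
    im=cam(c);cv2.imwrite(f'pics/{c}0.png',im['frame']);print(c,im['p'].round(3),im['k1'])
    for t in ['charger','printer','printer_bay','pack_centre','ink_bottle_centre','tea_light_centre','eraser_centre']:
        for r in arm.search_frame(c,t)[:4]:
            b=np.array(r['box']);m=[(b[0]+b[2])/2,(b[1]+b[3])/2]
            print(t,round(r['conf'],2),b.round().tolist(),at_d(im,[m])[0].round(3))
    for t in ['printer_bay','pack_centre','charger','printer']:
        for r in arm.pinpoint(c,t)[:3]: print('pt',t,round(r['conf'],2),np.round(r['pixel'],1))
E
```

```text
{'clock': 0.0, 'joint_pos': [1.163, 0.378, 0.08, 1.274, -0.0, 1.461], 'qd': [0.001, 0.0, 0.001, -0.001, -0.0, -0.001], 'joint_efforts': [-0.0, -46.361, 26.987, 0.021, -0.0, 0.0], 'eef_pos': [0.168, 0.549, 0.23], 'eef_rot': [0.148, 0.989, -0.001, -0.0], 'ft_force': [0.99, -0.509, -0.087], 'moment': [-0.057, -0.048, -0.01], 'grip_force': 0.0, 'gripper_width': 1.001}
top [ 0.43  -0.025  1.256] -0.20065490347317438
charger 0.98 [392.0, 211.0, 444.0, 260.0] [ 0.559 -0.21   0.092]
printer 0.62 [155.0, 216.0, 224.0, 302.0] [0.51  0.228 0.065]
printer_bay 0.58 [154.0, 218.0, 224.0, 303.0] [0.506 0.228 0.064]
pack_centre 0.85 [396.0, 170.0, 417.0, 194.0] [ 0.669 -0.193  0.062]
pack_centre 0.72 [410.0, 223.0, 435.0, 245.0] [ 0.563 -0.219  0.093]
pack_centre 0.62 [459.0, 225.0, 491.0, 252.0] [ 0.557 -0.323  0.079]
pack_centre 0.58 [356.0, 228.0, 372.0, 249.0] [ 0.555 -0.111  0.067]
tea_light_centre 0.6 [303.0, 260.0, 320.0, 283.0] [ 0.492 -0.009  0.005]
eraser_centre 0.79 [307.0, 322.0, 328.0, 336.0] [ 0.378 -0.023  0.008]
eraser_centre 0.53 [158.0, 218.0, 226.0, 300.0] [0.51  0.224 0.064]
pt p
[... 604 characters left out ...]
416.0, 229.0, 434.0, 256.0] [ 0.66  -0.196  0.05 ]
pack_centre 0.83 [348.0, 246.0, 364.0, 276.0] [ 0.539 -0.117  0.055]
pack_centre 0.8 [446.0, 291.0, 484.0, 336.0] [ 0.536 -0.338  0.079]
pack_centre 0.58 [399.0, 256.0, 429.0, 288.0] [-0.064 -0.469  0.914]
ink_bottle_centre 0.85 [327.0, 188.0, 352.0, 214.0] [0.665 0.009 0.038]
tea_light_centre 0.73 [284.0, 254.0, 298.0, 276.0] [0.487 0.001 0.008]
eraser_centre 0.61 [250.0, 300.0, 266.0, 320.0] [ 0.371 -0.016  0.008]
pt printer_bay 0.72 [218.9 175.9]
pt printer_bay 0.45 [290.9 264.4]
pt pack_centre 0.71 [411.7 279.8]
pt pack_centre 0.66 [426.6 242.9]
pt pack_centre 0.56 [357.8 258.9]
pt charger 0.86 [409.9 294.6]
pt printer 0.59 [211.3 213.4]
```

View pics/top0.png

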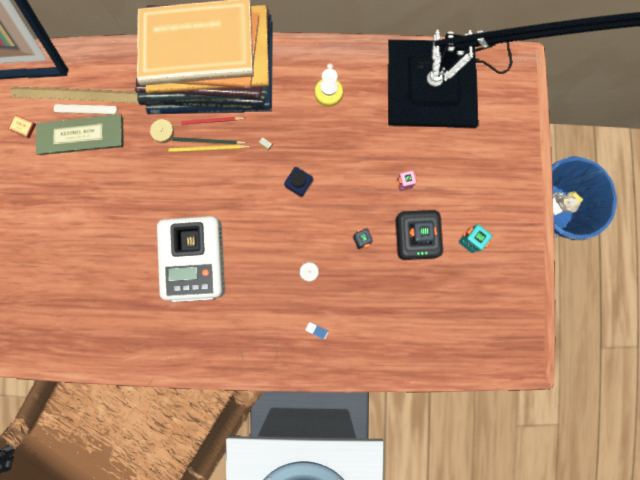

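View pics/scene0.png

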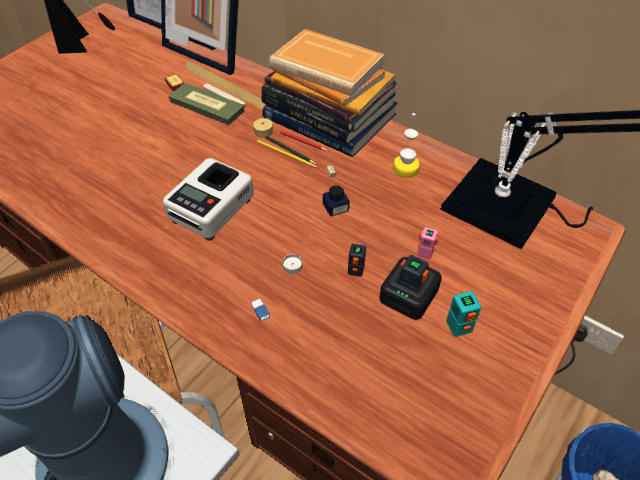

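The candidates in the top view are pink (407,180), turquoise (478,239), a small dark one standing free (362,239) and a dark one in the charger (424,232). The one in the charger is meant, because it is dark and larger than the free-standing dark one. I'll confirm that in a close crop. First I'll look at the printer on the way over.

Call:
{"api": "step_arm", "payload": {"increments": [{"tx": 0.35,"ty": -0.315,"tz": 0.04,"wz": 17},{"tx": 0.35,"ty": -0.315,"tz": 0.04,"wz": 17},{"tx": 0.35,"ty": -0.315,"tz": 0.04,"wz": 17},{"tx": 0.35,"ty": -0.315,"tz": 0.04,"wz": 17},{"tx": 0.35,"ty": -0.315,"tz": 0.04,"wz": 17},{"tx": 0.35,"ty": -0.315,"tz": 0.04,"wz": 17},{"tx": 0.35,"ty": -0.315,"tz": 0.04,"wz": 17},{"tx": 0.35,"ty": -0.315,"tz": 0.04,"wz": 17},{"tx": 0.35,"ty": -0.315,"tz": 0.04,"wz": 17},{"tx": 0.35,"ty": -0.315,"tz": 0.04,"wz": 17},{"tx": 0.35,"ty": -0.315,"tz": 0.04,"wz": 17},{"tx": 0.35,"ty": -0.315,"tz": 0.04,"wz": 17}]}}

```text
validation failed for argument at $.in...
```

Run:
```python
from h import *
im=cam('wrist');cv2.imwrite('pics/w1.png',im['frame']);np.savez('w1.npz',**{k:np.array(v) for k,v in im.items()})
print(arm.get_obs()['eef_pos'],im['p'],im['T_tool_cam'])
for t in ['printer_bay','printer']:
    for r in arm.pinpoint('wrist',t)[:3]: print('pt',t,round(r['conf'],2),np.round(r['pixel'],1),at_z(im,r['pixel'],.068)[0].round(4))
C=cloud(im);z=C[...,2];m=(z>.055)&(z<.085)
print('z hist',np.histogram(z[m],bins=15))
m=np.uint8((z>.06)&(z<.08))
r=cv2.minAreaRect(C[...,:2][m>0].astype(np.float32));print('printer top rect',r)
```

```text
[0.16873276 0.5497354  0.23131938] [0.10131275 0.57103303 0.37401813] [[ 8.31011717e-04 -9.60821967e-01 -2.77165037e-01  7.07060299e-02]
 [ 9.99999157e-01  1.07509066e-03 -7.28662280e-04  5.93882094e-04]
 [ 9.98092268e-04 -2.77164198e-01  9.60822050e-01 -1.42694478e-01]
 [ 0.00000000e+00  0.00000000e+00  0.00000000e+00  1.00000000e+00]]
z hist (array([0, 0, 0, 0, 0, 0, 0, 0, 0, 0, 0, 0, 0, 0, 0]), array([0.        , 0.06666667, 0.13333333, 0.2       , 0.26666667,
       0.33333333, 0.4       , 0.46666667, 0.53333333, 0.6       ,
       0.66666667, 0.73333333, 0.8       , 0.86666667, 0.93333333,
       1.        ]))
printer top rect ((0.0, 0.0), (0.0, 0.0), 0.0)
```

View pics/w1.png

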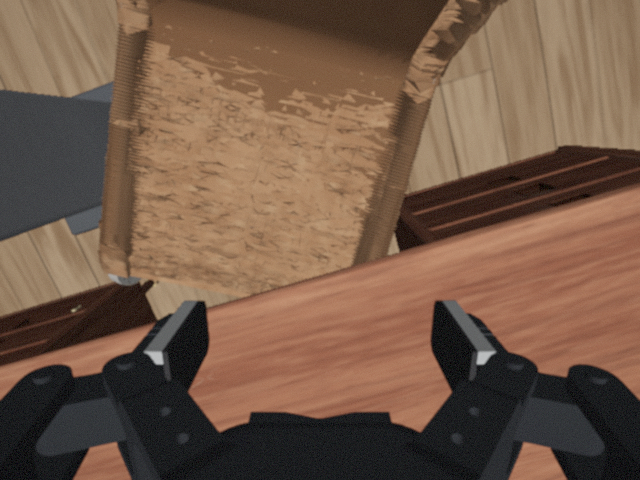

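The picture shows only the chair and the desk edge, because the move was refused. I'll retry with full rows.

Call:
{"api": "step_arm", "payload": {"increments": [{"tx": 0.05,"ty": -0.04,"tz": 0.01,"wx": 0,"wy": 0,"wz": 5,"jaw": 0.085}]}}

```text
clock: 1.45
eef_pos: [0.2043, 0.5206, 0.2379]
eef_rot: [0.1, 0.995, 0.0, -0.001]
ft_force: [1.6, -0.3, -0.2]
gripper_width: 0.996
grip_force: 0.0
```

Call:
{"api": "step_arm", "payload": {"increments": [{"tx": 0.045,"ty": -0.04,"tz": 0.01,"wx": 0,"wy": 0,"wz": 6,"jaw": 0.085},{"tx": 0.08,"ty": -0.075,"tz": 0.02,"wx": 0,"wy": 0,"wz": 12,"jaw": 0.085},{"tx": 0.12,"ty": -0.11,"tz": 0.03,"wx": 0,"wy": 0,"wz": 12,"jaw": 0.085},{"tx": 0.16,"ty": -0.145,"tz": 0.03,"wx": 0,"wy": 0,"wz": 12,"jaw": 0.085},{"tx": 0.2,"ty": -0.18,"tz": 0.03,"wx": 0,"wy": 0,"wz": 12,"jaw": 0.085},{"tx": 0.24,"ty": -0.215,"tz": 0.03,"wx": 0,"wy": 0,"wz": 12,"jaw": 0.085},{"tx": 0.28,"ty": -0.25,"tz": 0.03,"wx": 0,"wy": 0,"wz": 12,"jaw": 0.085},{"tx": 0.3,"ty": -0.275,"tz": 0.03,"wx": 0,"wy": 0,"wz": 12,"jaw": 0.085},{"tx": 0.3,"ty": -0.275,"tz": 0.03,"wx": 0,"wy": 0,"wz": 12,"jaw": 0.085},{"tx": 0.3,"ty": -0.275,"tz": 0.03,"wx": 0,"wy": 0,"wz": 12,"jaw": 0.085},{"tx": 0.3,"ty": -0.275,"tz": 0.03,"wx": 0,"wy": 0,"wz": 12,"jaw": 0.085}]}}

```text
clock: 2.55
eef_pos: [0.5066, 0.2444, 0.269]
eef_rot: [0.0, 1.0, 0.0, -0.0]
ft_force: [-1.5, 1.0, 0.2]
gripper_width: 0.995
grip_force: 0.0
```

Run:
```python
from h import *
o=arm.get_obs();print(o['clock'],o['eef_pos'],o['eef_rot'])
im=cam('wrist');cv2.imwrite('pics/w2.png',im['frame']);np.savez('w2.npz',**{k:np.array(v) for k,v in im.items()})
for t in ['printer_bay','printer']:
    for r in arm.pinpoint('wrist',t)[:3]: print('pt',t,round(r['conf'],2),np.round(r['pixel'],1),at_z(im,r['pixel'],.068)[0].round(4))
C=cloud(im);z=C[...,2];m=(z>.055)&(z<.085)
print('z hist',np.histogram(z[m],bins=15))
m=np.uint8((z>.06)&(z<.08))
r=cv2.minAreaRect(C[...,:2][m>0].astype(np.float32));print('printer top rect',r)
```

```text
2.55 [0.50657777 0.24444525 0.2689967 ] [ 3.44329585e-04  9.99999822e-01  2.81714301e-04 -3.97366015e-04]
pt printer_bay 0.95 [309.5 246.8] [0.5433 0.2354 0.068 ]
pt printer 0.73 [ 91.4 182.7] [0.4817 0.0351 0.068 ]
pt printer 0.61 [304.3 201.4] [0.4997 0.231  0.068 ]
z hist (array([  31,   27,   33,   91,   89,  206,  380,  553, 1508, 5127, 6524,
       2977, 1377, 1062,  131]), array([0.05501559, 0.05633255, 0.0576495 , 0.05896646, 0.06028341,
       0.06160037, 0.06291732, 0.06423428, 0.06555124, 0.06686819,
       0.06818515, 0.0695021 , 0.07081906, 0.07213601, 0.07345297,
       0.07476992]))
printer top rect ((0.5102546811103821, 0.231811985373497), (0.1604577898979187, 0.12375575304031372), 4.802868366241455)
```

View pics/w2.png

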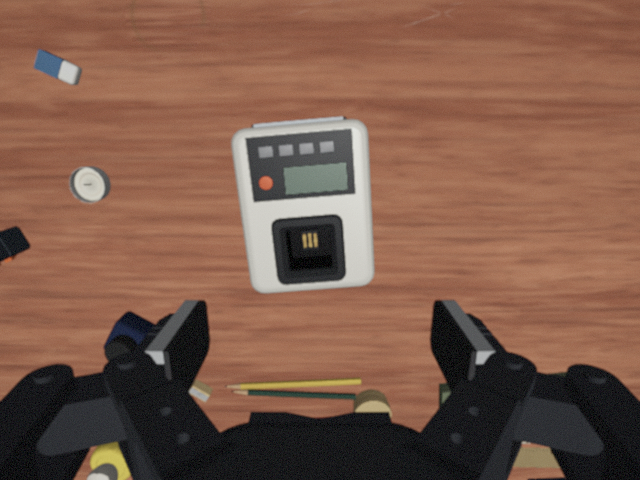

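The picture shows the printer turned about +5°, with the bay at (309,248) and its bezel spanning roughly 273–345 by 214–284. I'll refine the bay centre offline from this frame, then go to the charger.

```bash
cat >> h.py <<'E'
def bezel(im,c,zt,half=.05):
    """dark square outline near world c at height zt"""
    yy,xx=np.mgrid[0:480,0:640]; W=at_z(im,np.c_[xx.ravel(),yy.ravel()],zt)[:,:2].reshape(480,640,2)
    near=(np.abs(W-np.array(c)).max(-1)<half)
    return W,near
E
python3 - <<'E'
from h import *
im=dict(np.load('w2.npz'));W,near=bezel(im,(.544,.235),.070)
g=im['frame'].max(-1);m=np.uint8(near&(g<110))
n,l,s,c=cv2.connectedComponentsWithStats(m);print(s[1:][s[1:,4]>100])
k=1+np.argmax(s[1:,4]);
for z in (.068,.072):
    P=at_z(im,np.argwhere(l==k)[:,::-1],z)[:,:2].astype(np.float32);print(z,cv2.minAreaRect(P))
C=cloud(im);z=C[...,2];m=(l==k)&(z>.0705)&(z<.076)
print(cv2.minAreaRect(C[...,:2][m].astype(np.float32)),C[m].mean(0))
hole=(l==k)&(z<.055)&(z>0.01);print('hole',cv2.minAreaRect(C[...,:2][hole].astype(np.float32)))
E
```

```text
[[ 254  196   60    5  181]
 [ 272  215   73   69 4328]]
0.068 ((0.5465086102485657, 0.23475605249404907), (0.0655066967010498, 0.06604863703250885), 4.689133167266846)
0.072 ((0.5452246069908142, 0.23487597703933716), (0.06474442780017853, 0.06528007239103317), 4.689137935638428)
((0.5456229448318481, 0.23486214876174927), (0.06479237973690033, 0.06538645178079605), 4.371145725250244) [0.54369236 0.23492595 0.07223395]
hole ((0.5496999025344849, 0.23475803434848785), (0.035821136087179184, 0.042200006544589996), 4.297012805938721)
```

Call:
{"api": "step_arm", "payload": {"increments": [{"tx": 0.0,"ty": -0.04,"tz": 0,"wx": 0,"wy": 0,"wz": 0,"jaw": 0.085},{"tx": 0.0,"ty": -0.09,"tz": 0,"wx": 0,"wy": 0,"wz": 0,"jaw": 0.085},{"tx": 0.0,"ty": -0.14,"tz": 0,"wx": 0,"wy": 0,"wz": 0,"jaw": 0.085},{"tx": 0.0,"ty": -0.19,"tz": 0,"wx": 0,"wy": 0,"wz": 0,"jaw": 0.085},{"tx": 0.0,"ty": -0.24,"tz": 0,"wx": 0,"wy": 0,"wz": 0,"jaw": 0.085},{"tx": 0.01,"ty": -0.29,"tz": 0,"wx": 0,"wy": 0,"wz": 0,"jaw": 0.085},{"tx": 0.01,"ty": -0.34,"tz": 0,"wx": 0,"wy": 0,"wz": 0,"jaw": 0.085},{"tx": 0.01,"ty": -0.39,"tz": 0,"wx": 0,"wy": 0,"wz": 0,"jaw": 0.085},{"tx": 0.01,"ty": -0.43,"tz": 0,"wx": 0,"wy": 0,"wz": 0,"jaw": 0.085},{"tx": 0.01,"ty": -0.45,"tz": 0,"wx": 0,"wy": 0,"wz": 0,"jaw": 0.085},{"tx": 0.01,"ty": -0.45,"tz": 0,"wx": 0,"wy": 0,"wz": 0,"jaw": 0.085},{"tx": 0.01,"ty": -0.45,"tz": 0,"wx": 0,"wy": 0,"wz": 0,"jaw": 0.085}]}}

```text
clock: 3.9
eef_pos: [0.5173, -0.205, 0.2691]
eef_rot: [0.0, 1.0, 0.0, -0.0]
ft_force: [0.4, -0.4, -0.3]
gripper_width: 0.996
grip_force: 0.0
```

Run:
```python
from h import *
im=cam('wrist');cv2.imwrite('pics/w3.png',im['frame']);np.savez('w3.npz',**{k:np.array(v) for k,v in im.items()})
for t,zz in [('pack_centre',.052),('charger',.0)]:
    for r in arm.pinpoint('wrist',t)[:4]: print('pt',t,round(r['conf'],2),np.round(r['pixel'],1),at_z(im,r['pixel'],zz)[0].round(4))
C=cloud(im);z=C[...,2];c=np.array([.56,-.215]);near=np.abs(C[...,:2]-c).max(-1)<.062
for lo,hi in ((.043,.057),(.089,.099)):
    m=near&(z>lo)&(z<hi);n,l,s,_=cv2.connectedComponentsWithStats(np.uint8(m));k=1+np.argmax(s[1:,4]);m=l==k
    print(lo,m.sum(),np.median(z[m]),cv2.minAreaRect(C[...,:2][m].astype(np.float32)))
for r in arm.regions_of('wrist','pack_centre')[:4]: print(r['conf'],r['box'],np.median(C[r['mask']&(z>0)],0))
cv2.imwrite('pics/w3c.png',cv2.resize(im['frame'][130:340,150:490],None,fx=2.3,fy=2.3))
```

```text
pt pack_centre 0.76 [192.7 238.4] [ 0.5507 -0.3302  0.052 ]
pt pack_centre 0.57 [413.2 241. ] [ 0.5532 -0.1116  0.052 ]
pt pack_centre 0.55 [302.9 252.6] [ 0.5653 -0.221   0.052 ]
pt charger 0.63 [304.2 239.6] [ 0.567  -0.2218  0.    ]
0.043 5059 0.050103952285564524 ((0.5661566853523254, -0.22243814170360565), (0.09571905434131622, 0.08725541085004807), 3.7415273189544678)
0.089 1720 0.09398318532906288 ((0.5662276148796082, -0.2223096489906311), (0.03820566087961197, 0.039023060351610184), 4.030494689941406)
0.97 [273.7, 232.1, 327.6, 289.4] [ 0.56003769 -0.22183856  0.09323821]
0.95 [155.9, 212.8, 226.9, 282.1] [ 0.55175948 -0.32661755  0.082069  ]
0.75 [311.2, 314.3, 344.3, 367.2] [ 0.66546376 -0.19641698  0.05548   ]
0.67 [391.4, 216.3, 434.3, 262.3] [ 0.54967338 -0.11205893  0.06281304]
```

View pics/w3c.png

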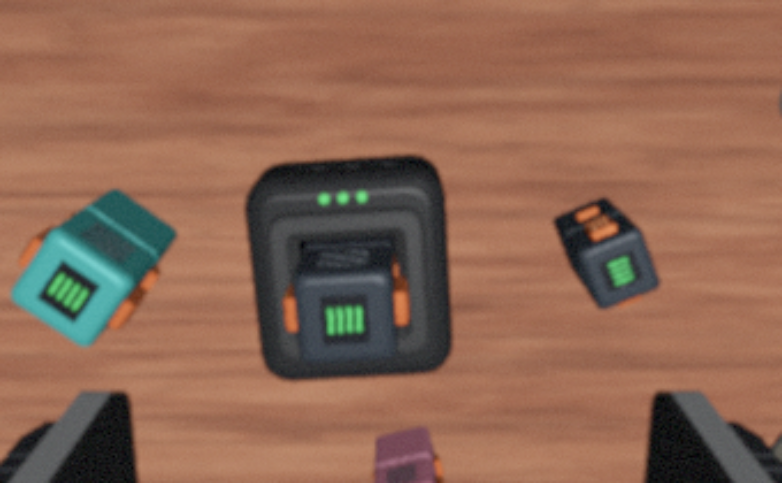

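The crop confirms it: the dark pack in the charger, top at (345,310) in the crop, with orange keys on its ±y sides, is larger than the small dark one at (608,255). The pack is at (0.5662, −0.2223), yaw +4°, top at z 0.094. That agrees with the sizes given. I'll approach now.

Call:
{"api": "step_arm", "payload": {"increments": [{"tx": 0.025,"ty": -0.009,"tz": -0.03,"wx": 0,"wy": 0,"wz": 2,"jaw": 0.075},{"tx": 0.049,"ty": -0.017,"tz": -0.06,"wx": 0,"wy": 0,"wz": 4,"jaw": 0.07},{"tx": 0.049,"ty": -0.017,"tz": -0.1,"wx": 0,"wy": 0,"wz": 4,"jaw": 0.07},{"tx": 0.049,"ty": -0.017,"tz": -0.13,"wx": 0,"wy": 0,"wz": 4,"jaw": 0.07},{"tx": 0.049,"ty": -0.017,"tz": -0.15,"wx": 0,"wy": 0,"wz": 4,"jaw": 0.07},{"tx": 0.049,"ty": -0.017,"tz": -0.165,"wx": 0,"wy": 0,"wz": 4,"jaw": 0.07},{"tx": 0.049,"ty": -0.017,"tz": -0.18,"wx": 0,"wy": 0,"wz": 4,"jaw": 0.07},{"tx": 0.049,"ty": -0.017,"tz": -0.19,"wx": 0,"wy": 0,"wz": 4,"jaw": 0.07},{"tx": 0.049,"ty": -0.017,"tz": -0.2,"wx": 0,"wy": 0,"wz": 4,"jaw": 0.07},{"tx": 0.049,"ty": -0.017,"tz": -0.2,"wx": 0,"wy": 0,"wz": 4,"jaw": 0.07},{"tx": 0.049,"ty": -0.017,"tz": -0.2,"wx": 0,"wy": 0,"wz": 4,"jaw": 0.07}], "force": 20}}

```text
clock: 5.2
eef_pos: [0.5665, -0.223, 0.0694]
eef_rot: [-0.034, 0.999, 0.0, 0.0]
ft_force: [0.4, -0.2, 0.0]
gripper_width: 0.822
grip_force: 0.0
```

Run:
```python
from h import *
o=arm.get_obs();print(o['eef_pos'],Ro.from_quat(o['eef_rot']).as_matrix()[:2,1])
im=cam('wrist');cv2.imwrite('pics/w4.png',im['frame']);np.savez('w4.npz',**{k:np.array(v) for k,v in im.items()})
C=cloud(im);z=C[...,2];near=np.abs(C[...,:2]-np.array([.566,-.222])).max(-1)<.03
m=near&(z>.089)&(z<.099);n,l,s,_=cv2.connectedComponentsWithStats(np.uint8(m));m=l==1+np.argmax(s[1:,4])
print(np.median(z[m]),m.sum(),cv2.minAreaRect(C[...,:2][m].astype(np.float32)))
```

```text
[ 0.56649551 -0.22299594  0.0693562 ] [-0.06894861  0.99762021]
0.09397220397141984 10316 ((0.5663430094718933, -0.2221936583518982), (0.03872217237949371, 0.03948061540722847), 3.7128024101257324)
```

View pics/w4.png

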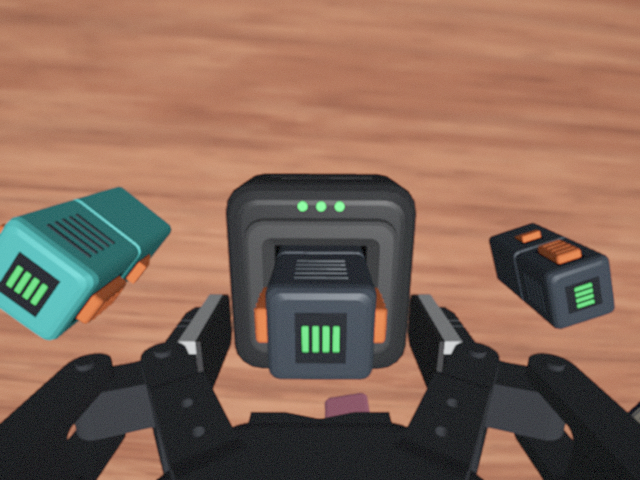

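The picture shows the pack, top at (322,335), centred between the fingers with about 24 px clear on each side. I'll go down to the keys and squeeze gently.

Call:
{"api": "step_arm", "payload": {"increments": [{"tx": 0,"ty": 0.0005,"tz": -0.007,"wx": 0,"wy": 0,"wz": 0,"jaw": 0.07},{"tx": 0,"ty": 0.0005,"tz": -0.013,"wx": 0,"wy": 0,"wz": 0,"jaw": 0.07},{"tx": 0,"ty": 0.0005,"tz": -0.013,"wx": 0,"wy": 0,"wz": 0,"jaw": 0.055},{"tx": 0,"ty": 0.0005,"tz": -0.013,"wx": 0,"wy": 0,"wz": 0,"jaw": 0.05},{"tx": 0,"ty": 0.0005,"tz": -0.013,"wx": 0,"wy": 0,"wz": 0,"jaw": 0.045},{"tx": 0,"ty": 0.0005,"tz": -0.013,"wx": 0,"wy": 0,"wz": 0,"jaw": 0.042},{"tx": 0,"ty": 0.0005,"tz": -0.013,"wx": 0,"wy": 0,"wz": 0,"jaw": 0.042}], "force": 20}}

```text
clock: 5.95
eef_pos: [0.5665, -0.2228, 0.0565]
eef_rot: [-0.034, 0.999, -0.0, 0.0]
ft_force: [-1.1, 0.2, 2.6]
gripper_width: 0.492
grip_force: 3.8
```

Call:
{"api": "step_arm", "payload": {"increments": [{"tx": 0,"ty": 0,"tz": 0,"wx": 0,"wy": 0,"wz": 0,"jaw": 0.039},{"tx": 0,"ty": 0,"tz": 0,"wx": 0,"wy": 0,"wz": 0,"jaw": 0.036},{"tx": 0,"ty": 0,"tz": 0.001,"wx": 0,"wy": 0,"wz": 0,"jaw": 0.034},{"tx": 0,"ty": 0,"tz": 0.002,"wx": 0,"wy": 0,"wz": 0,"jaw": 0.034}], "force": 25}}

```text
clock: 6.35
eef_pos: [0.5664, -0.2227, 0.0581]
eef_rot: [-0.034, 0.999, -0.0, 0.0]
ft_force: [-0.0, 1.2, 2.5]
gripper_width: 0.451
grip_force: 26.5
```

Both keys are flush at 38.5 mm. I'll lift gently.

Call:
{"api": "step_arm", "payload": {"increments": [{"tx": 0,"ty": 0,"tz": 0.002,"wx": 0,"wy": 0,"wz": 0,"jaw": 0.034},{"tx": 0,"ty": 0,"tz": 0.004,"wx": 0,"wy": 0,"wz": 0,"jaw": 0.034},{"tx": 0,"ty": 0,"tz": 0.006,"wx": 0,"wy": 0,"wz": 0,"jaw": 0.034}], "force": 30}}

```text
clock: 6.65
eef_pos: [0.566, -0.2223, 0.0636]
eef_rot: [-0.034, 0.999, 0.0, -0.0]
ft_force: [1.0, 0.2, -3.0]
gripper_width: 0.451
grip_force: 30.6
```

Call:
{"api": "step_arm", "payload": {"increments": [{"tx": 0,"ty": 0,"tz": 0.008,"wx": 0,"wy": 0,"wz": 0,"jaw": 0.034},{"tx": 0,"ty": 0,"tz": 0.018,"wx": 0,"wy": 0,"wz": 0,"jaw": 0.034},{"tx": 0,"ty": 0,"tz": 0.03,"wx": 0,"wy": 0,"wz": 0,"jaw": 0.034},{"tx": 0,"ty": 0,"tz": 0.05,"wx": 0,"wy": 0,"wz": 0,"jaw": 0.034},{"tx": 0,"ty": 0,"tz": 0.075,"wx": 0,"wy": 0,"wz": 0,"jaw": 0.034},{"tx": 0,"ty": 0,"tz": 0.1,"wx": 0,"wy": 0,"wz": 0,"jaw": 0.034},{"tx": 0,"ty": 0,"tz": 0.12,"wx": 0,"wy": 0,"wz": 0,"jaw": 0.034},{"tx": 0,"ty": 0,"tz": 0.12,"wx": 0,"wy": 0,"wz": 0,"jaw": 0.034},{"tx": 0,"ty": 0,"tz": 0.12,"wx": 0,"wy": 0,"wz": 0,"jaw": 0.034}], "force": 40}}

```text
clock: 7.55
eef_pos: [0.5667, -0.2228, 0.1846]
eef_rot: [-0.034, 0.999, -0.0, 0.001]
ft_force: [-1.1, -0.5, -3.5]
gripper_width: 0.45
grip_force: 43.6
```

Run:
```python
from h import *
o=arm.get_obs();e=np.array(o['eef_pos']);Rt=Ro.from_quat(o['eef_rot']).as_matrix();print(e,np.degrees(np.arctan2(-Rt[0,1],Rt[1,1])))
im=cam('wrist');cv2.imwrite('pics/w5.png',im['frame'])
C=cloud(im);z=C[...,2];near=np.abs(C[...,:2]-e[:2]).max(-1)<.03
m=near&(z>e[2]+.025)&(z<e[2]+.048);print(np.histogram(z[m]-e[2],12));zt=np.median(z[m])
m=near&(abs(z-zt)<.004);n,l,s,_=cv2.connectedComponentsWithStats(np.uint8(m));m=l==1+np.argmax(s[1:,4])
A=np.c_[C[m][:,:2],np.ones(m.sum())];print('plane',np.linalg.lstsq(A,z[m],rcond=None)[0][:2])
r=cv2.minAreaRect(C[...,:2][m].astype(np.float32));print(zt-e[2],m.sum(),r,np.array(r[0])-e[:2])
for q in arm.regions_of('wrist','pack_centre')[:2]: print(q['conf'],q['box'])
```

```text
[ 0.56666993 -0.22277064  0.18455527] 3.9407632560041
(array([ 318,  471,  418,  442,  876, 4778, 6861,  833,  195,  135,  206,
        277]), array([0.02500022, 0.02691686, 0.02883351, 0.03075015, 0.0326668 ,
       0.03458344, 0.03650009, 0.03841674, 0.04033338, 0.04225003,
       0.04416667, 0.04608332, 0.04799996]))
plane [ 0.0239631 -0.0007144]
0.03659553876293575 13374 ((0.5662537217140198, -0.2219099998474121), (0.037716932594776154, 0.052089884877204895), 5.162250995635986) [-0.00041621  0.00086064]
0.9 [260.5, 234.5, 381.9, 403.0]
0.83 [432.4, 191.6, 497.1, 248.0]
```

View pics/w5.png

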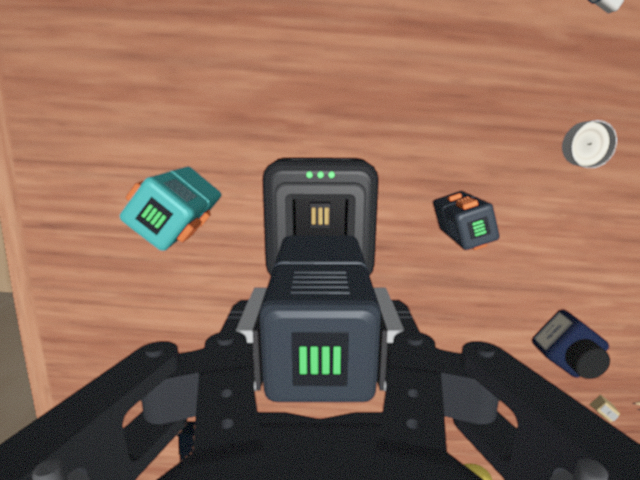

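The picture shows the pack clear of the empty charger, bay at (320,215), and held square with its top at (320,355). I'll carry it to the printer at the same height above the bay, so that the two views can be compared.

Call:
{"api": "step_arm", "payload": {"increments": [{"tx": 0,"ty": 0.02,"tz": 0.01,"wx": 0,"wy": 0,"wz": 0.7,"jaw": 0.034},{"tx": -0.002,"ty": 0.06,"tz": 0.018,"wx": 0,"wy": 0,"wz": 0.7,"jaw": 0.034},{"tx": -0.005,"ty": 0.105,"tz": 0.018,"wx": 0,"wy": 0,"wz": 0.7,"jaw": 0.034},{"tx": -0.007,"ty": 0.15,"tz": 0.018,"wx": 0,"wy": 0,"wz": 0.7,"jaw": 0.034},{"tx": -0.009,"ty": 0.195,"tz": 0.018,"wx": 0,"wy": 0,"wz": 0.7,"jaw": 0.034},{"tx": -0.012,"ty": 0.24,"tz": 0.018,"wx": 0,"wy": 0,"wz": 0.7,"jaw": 0.034},{"tx": -0.015,"ty": 0.285,"tz": 0.018,"wx": 0,"wy": 0,"wz": 0.7,"jaw": 0.034},{"tx": -0.018,"ty": 0.33,"tz": 0.018,"wx": 0,"wy": 0,"wz": 0.7,"jaw": 0.034},{"tx": -0.0208,"ty": 0.375,"tz": 0.018,"wx": 0,"wy": 0,"wz": 0.7,"jaw": 0.034},{"tx": -0.0208,"ty": 0.415,"tz": 0.018,"wx": 0,"wy": 0,"wz": 0.7,"jaw": 0.034},{"tx": -0.0208,"ty": 0.445,"tz": 0.018,"wx": 0,"wy": 0,"wz": 0.7,"jaw": 0.034},{"tx": -0.0208,"ty": 0.4572,"tz": 0.018,"wx": 0,"wy": 0,"wz": 0.7,"jaw": 0.034}], "force": 40}}

```text
clock: 8.85
eef_pos: [0.5439, 0.238, 0.2012]
eef_rot: [-0.043, 0.999, 0.0, -0.001]
ft_force: [0.1, -0.2, -1.9]
gripper_width: 0.447
grip_force: 43.5
```

Call:
{"api": "step_arm", "payload": {"increments": [{"tx": 0,"ty": 0,"tz": 0,"wx": 0,"wy": 0,"wz": 0,"jaw": 0.034},{"tx": 0,"ty": 0,"tz": 0,"wx": 0,"wy": 0,"wz": 0,"jaw": 0.034},{"tx": 0,"ty": 0,"tz": 0,"wx": 0,"wy": 0,"wz": 0,"jaw": 0.034}], "force": 40}}

```text
clock: 9.15
eef_pos: [0.5454, 0.2332, 0.2019]
eef_rot: [-0.04, 0.999, -0.0, -0.0]
ft_force: [0.2, -0.3, -2.0]
gripper_width: 0.45
grip_force: 43.5
```

Run:
```python
from h import *
o=arm.get_obs();e=np.array(o['eef_pos']);Rt=Ro.from_quat(o['eef_rot']).as_matrix();print(e,np.degrees(np.arctan2(-Rt[0,1],Rt[1,1])))
im=cam('wrist');cv2.imwrite('pics/w6.png',im['frame']);np.savez('w6.npz',**{k:np.array(v) for k,v in im.items()})
C=cloud(im);z=C[...,2]
m=(np.abs(C[...,:2]-[.51,.232]).max(-1)<.09)&(z>.06)&(z<.08);print('printer',cv2.minAreaRect(C[...,:2][m].astype(np.float32)))
for f in ('w4','w6'):
    J=dict(np.load(f+'.npz'));K=cloud(J);zz=K[...,2];c,h=((.566,-.222),.094) if f=='w4' else (e[:2],e[2]+.0366)
    m=(np.abs(K[...,:2]-c).max(-1)<.017)&(abs(zz-h)<.004)
    A=np.c_[K[m][:,:2]-np.array(c),np.ones(m.sum())];print(f,'plane',np.linalg.lstsq(A,zz[m],rcond=None)[0])
a=cv2.imread('pics/w5.png');b=im['frame'];s=np.s_[140:420,200:440]
cv2.imwrite('pics/cmp.png',cv2.resize(np.hstack([a[s],b[s]]),None,fx=1.65,fy=1.65))
```

```text
[0.54540234 0.23317464 0.20188623] 4.543407934893874
printer ((0.5099459290504456, 0.23180323839187622), (0.15836216509342194, 0.12400563061237335), 4.692241191864014)
w4 plane [0.00609118 0.000134   0.09413915]
w6 plane [0.00418757 0.00620438 0.23864727]
```

View pics/cmp.png

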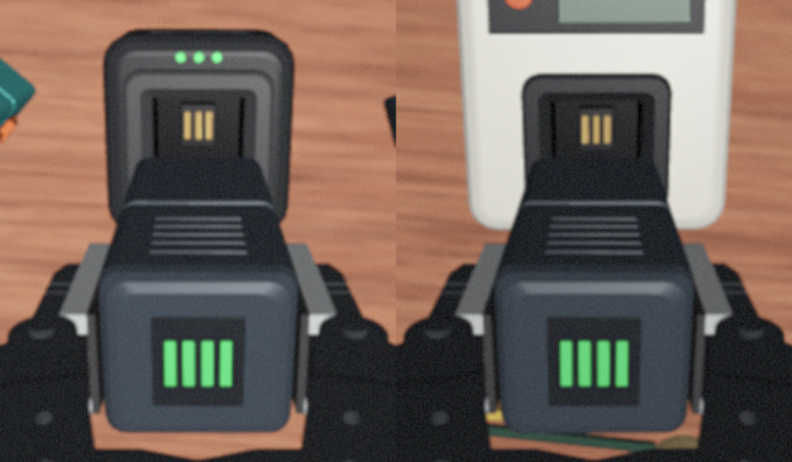

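Left is the charger reference, right the printer. The bay's hole edge is at (596,93) against (198,92), so alignment is within about 1 mm and the remainder matches the settling error. I'll let it settle and go down to just above the mouth.

Call:
{"api": "step_arm", "payload": {"increments": [{"tx": 0,"ty": 0,"tz": -0.02,"wx": 0,"wy": 0,"wz": 0,"jaw": 0.034},{"tx": 0,"ty": 0,"tz": -0.045,"wx": 0,"wy": 0,"wz": 0,"jaw": 0.034},{"tx": 0,"ty": 0,"tz": -0.065,"wx": 0,"wy": 0,"wz": 0,"jaw": 0.034},{"tx": 0,"ty": 0,"tz": -0.075,"wx": 0,"wy": 0,"wz": 0,"jaw": 0.034},{"tx": 0,"ty": 0,"tz": -0.075,"wx": 0,"wy": 0,"wz": 0,"jaw": 0.034},{"tx": 0,"ty": 0,"tz": -0.075,"wx": 0,"wy": 0,"wz": 0,"jaw": 0.034},{"tx": 0,"ty": 0,"tz": -0.075,"wx": 0,"wy": 0,"wz": 0,"jaw": 0.034}]}}

```text
clock: 9.9
eef_pos: [0.5466, 0.2347, 0.1285]
eef_rot: [-0.04, 0.999, 0.0, 0.001]
ft_force: [-0.4, 0.9, -2.2]
gripper_width: 0.456
grip_force: 43.5
```

Run:
```python
from h import *
for i in range(3):
    o=arm.get_obs();print(np.array(o['eef_pos']).round(4),np.round(o['ft_force'],1)); im=cam('wrist')
cv2.imwrite('pics/w7.png',cv2.resize(im['frame'][120:420,200:440],None,fx=1.9,fy=1.9))
```

```text
[0.5466 0.2347 0.1285] [-0.4  0.9 -2.2]
[0.5466 0.2348 0.1285] [-0.  -0.2 -2.1]
[0.5464 0.2348 0.1283] [-0.1  0.6 -2.3]
```

View pics/w7.png

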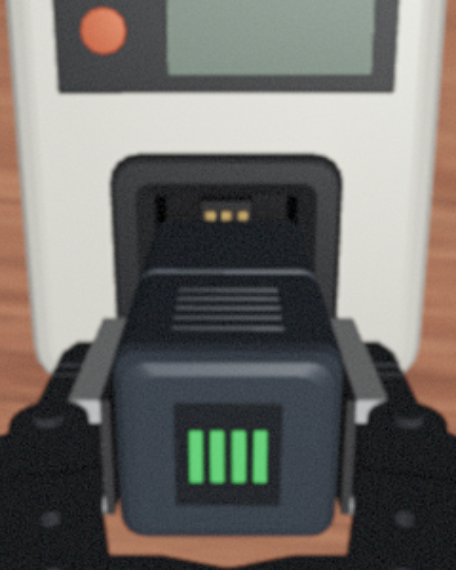

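The picture shows the pack centred on the bezel, both centred at crop column about 227, with the contacts at (227,215) ahead of it. I'll feel down into the mouth.

Call:
{"api": "step_arm", "payload": {"increments": [{"tx": -0.0003,"ty": -0.0003,"tz": -0.006,"wx": 0,"wy": 0,"wz": 0,"jaw": 0.034},{"tx": -0.0003,"ty": -0.0003,"tz": -0.009,"wx": 0,"wy": 0,"wz": 0,"jaw": 0.034},{"tx": -0.0003,"ty": -0.0003,"tz": -0.011,"wx": 0,"wy": 0,"wz": 0,"jaw": 0.034},{"tx": -0.0003,"ty": -0.0003,"tz": -0.013,"wx": 0,"wy": 0,"wz": 0,"jaw": 0.034},{"tx": -0.0003,"ty": -0.0003,"tz": -0.013,"wx": 0,"wy": 0,"wz": 0,"jaw": 0.034}]}}

```text
clock: 10.55
eef_pos: [0.5449, 0.2342, 0.1136]
eef_rot: [-0.04, 0.999, -0.0, -0.0]
ft_force: [-0.4, 0.5, -2.6]
gripper_width: 0.453
grip_force: 43.5
```

Call:
{"api": "step_arm", "payload": {"increments": [{"tx": 0,"ty": 0,"tz": -0.002,"wx": 0,"wy": 0,"wz": 0,"jaw": 0.034},{"tx": 0,"ty": 0,"tz": -0.004,"wx": 0,"wy": 0,"wz": 0,"jaw": 0.034},{"tx": 0,"ty": 0,"tz": -0.006,"wx": 0,"wy": 0,"wz": 0,"jaw": 0.034},{"tx": 0,"ty": 0,"tz": -0.006,"wx": 0,"wy": 0,"wz": 0,"jaw": 0.034}]}}

```text
clock: 10.95
eef_pos: [0.545, 0.2342, 0.1077]
eef_rot: [-0.04, 0.999, -0.0, -0.0]
ft_force: [-0.5, -0.6, -2.8]
gripper_width: 0.452
grip_force: 43.5
```

Call:
{"api": "step_arm", "payload": {"increments": [{"tx": 0,"ty": 0,"tz": -0.004,"wx": 0,"wy": 0,"wz": 0,"jaw": 0.034},{"tx": 0,"ty": 0,"tz": -0.008,"wx": 0,"wy": 0,"wz": 0,"jaw": 0.034},{"tx": 0,"ty": 0,"tz": -0.012,"wx": 0,"wy": 0,"wz": 0,"jaw": 0.034},{"tx": 0,"ty": 0,"tz": -0.016,"wx": 0,"wy": 0,"wz": 0,"jaw": 0.034},{"tx": 0,"ty": 0,"tz": -0.02,"wx": 0,"wy": 0,"wz": 0,"jaw": 0.034},{"tx": 0,"ty": 0,"tz": -0.022,"wx": 0,"wy": 0,"wz": 0,"jaw": 0.034},{"tx": 0,"ty": 0,"tz": -0.022,"wx": 0,"wy": 0,"wz": 0,"jaw": 0.034}]}}

```text
clock: 11.65
eef_pos: [0.5449, 0.2342, 0.0856]
eef_rot: [-0.04, 0.999, -0.0, -0.0]
ft_force: [-0.7, -0.2, -2.2]
gripper_width: 0.447
grip_force: 43.5
```

Call:
{"api": "step_arm", "payload": {"increments": [{"tx": 0,"ty": 0,"tz": -0.002,"wx": 0,"wy": 0,"wz": 0,"jaw": 0.034},{"tx": 0,"ty": 0,"tz": -0.004,"wx": 0,"wy": 0,"wz": 0,"jaw": 0.034},{"tx": 0,"ty": 0,"tz": -0.006,"wx": 0,"wy": 0,"wz": 0,"jaw": 0.034},{"tx": 0,"ty": 0,"tz": -0.008,"wx": 0,"wy": 0,"wz": 0,"jaw": 0.034},{"tx": 0,"ty": 0,"tz": -0.009,"wx": 0,"wy": 0,"wz": 0,"jaw": 0.034},{"tx": 0,"ty": 0,"tz": -0.009,"wx": 0,"wy": 0,"wz": 0,"jaw": 0.034}]}}

```text
clock: 12.25
eef_pos: [0.5455, 0.2343, 0.0773]
eef_rot: [-0.04, 0.999, 0.0, 0.0]
ft_force: [-0.6, -0.1, 2.2]
gripper_width: 0.451
grip_force: 43.9
```

Call:
{"api": "step_arm", "payload": {"increments": [{"tx": 0,"ty": 0,"tz": -0.001,"wx": 0,"wy": 0,"wz": 0,"jaw": 0.034},{"tx": 0,"ty": 0,"tz": -0.002,"wx": 0,"wy": 0,"wz": 0,"jaw": 0.034},{"tx": 0,"ty": 0,"tz": -0.003,"wx": 0,"wy": 0,"wz": 0,"jaw": 0.034},{"tx": 0,"ty": 0,"tz": -0.003,"wx": 0,"wy": 0,"wz": 0,"jaw": 0.034}]}}

```text
clock: 12.65
eef_pos: [0.5455, 0.2343, 0.0743]
eef_rot: [-0.04, 0.999, 0.0, 0.0]
ft_force: [-0.8, 0.2, 3.9]
gripper_width: 0.447
grip_force: 44.2
```

Call:
{"api": "step_arm", "payload": {"increments": [{"tx": 0,"ty": 0,"tz": -0.001,"wx": 0,"wy": 0,"wz": 0,"jaw": 0.034},{"tx": 0,"ty": 0,"tz": -0.002,"wx": 0,"wy": 0,"wz": 0,"jaw": 0.034},{"tx": 0,"ty": 0,"tz": -0.002,"wx": 0,"wy": 0,"wz": 0,"jaw": 0.034}]}}

```text
clock: 12.95
eef_pos: [0.5455, 0.2344, 0.0723]
eef_rot: [-0.04, 0.999, 0.0, 0.0]
ft_force: [-1.0, 0.0, 5.2]
gripper_width: 0.451
grip_force: 44.4
```

Call:
{"api": "step_arm", "payload": {"increments": [{"tx": 0,"ty": 0,"tz": -0.001,"wx": 0,"wy": 0,"wz": 0,"jaw": 0.034},{"tx": 0,"ty": 0,"tz": -0.0015,"wx": 0,"wy": 0,"wz": 0,"jaw": 0.034},{"tx": 0,"ty": 0,"tz": -0.0015,"wx": 0,"wy": 0,"wz": 0,"jaw": 0.034}]}}

```text
clock: 13.25
eef_pos: [0.5455, 0.2343, 0.071]
eef_rot: [-0.04, 0.999, 0.0, 0.0]
ft_force: [-1.7, -0.5, 7.0]
gripper_width: 0.45
grip_force: 44.4
```

Net push is about 9.4 N, just past the latched depth, so I'll release.

Call:
{"api": "step_arm", "payload": {"increments": [{"tx": 0,"ty": 0,"tz": 0,"wx": 0,"wy": 0,"wz": 0,"jaw": 0.045},{"tx": 0,"ty": 0,"tz": 0,"wx": 0,"wy": 0,"wz": 0,"jaw": 0.055},{"tx": 0,"ty": 0,"tz": 0,"wx": 0,"wy": 0,"wz": 0,"jaw": 0.065},{"tx": 0,"ty": 0,"tz": 0,"wx": 0,"wy": 0,"wz": 0,"jaw": 0.07},{"tx": 0,"ty": 0,"tz": 0.005,"wx": 0,"wy": 0,"wz": 0,"jaw": 0.07},{"tx": 0,"ty": 0,"tz": 0.02,"wx": 0,"wy": 0,"wz": 0,"jaw": 0.07},{"tx": 0,"ty": 0,"tz": 0.045,"wx": 0,"wy": 0,"wz": 0,"jaw": 0.07},{"tx": 0,"ty": 0,"tz": 0.08,"wx": 0,"wy": 0,"wz": 0,"jaw": 0.07},{"tx": 0,"ty": 0,"tz": 0.11,"wx": 0,"wy": 0,"wz": 0,"jaw": 0.07},{"tx": 0,"ty": 0,"tz": 0.11,"wx": 0,"wy": 0,"wz": 0,"jaw": 0.07},{"tx": 0,"ty": 0,"tz": 0.11,"wx": 0,"wy": 0,"wz": 0,"jaw": 0.07}]}}

```text
clock: 14.35
eef_pos: [0.5459, 0.2345, 0.1814]
eef_rot: [-0.04, 0.999, 0.0, 0.001]
ft_force: [-1.0, -1.4, -0.2]
gripper_width: 0.819
grip_force: 0.0
```

Run:
```python
from h import *
o=arm.get_obs();print(o['eef_pos'],o['ft_force'])
im=cam('wrist');C=cloud(im);z=C[...,2]
near=np.abs(C[...,:2]-[.5457,.2345]).max(-1)<.024
m=near&(z>.1)&(z<.13);print(np.histogram(z[m],15))
m=near&(abs(z-np.median(z[m]))<.004);print('top',np.median(z[m]),cv2.minAreaRect(C[...,:2][m].astype(np.float32)))
m=(np.abs(C[...,:2]-[.51,.232]).max(-1)<.09)&(z>.06)&(z<.08);print('printer',np.median(z[m]),cv2.minAreaRect(C[...,:2][m].astype(np.float32)))
cv2.imwrite('pics/w8.png',cv2.resize(im['frame'][140:440,180:460],None,fx=1.9,fy=1.9))
```

```text
[0.54591168 0.23447851 0.18144221] [-0.99696746 -1.3760634  -0.18575968]
(array([  24,   28,   86,  192,   90,   26,   35,   31,   84,  142,  378,
       1097, 1607,  530,   45]), array([0.10001392, 0.10094527, 0.10187663, 0.10280798, 0.10373934,
       0.10467069, 0.10560205, 0.1065334 , 0.10746476, 0.10839611,
       0.10932747, 0.11025882, 0.11119018, 0.11212153, 0.11305289,
       0.11398425]))
top 0.11130397030838282 ((0.5452197194099426, 0.2348298579454422), (0.03786337375640869, 0.0389055572450161), 4.344040393829346)
printer 0.06784051152698162 ((0.5104143619537354, 0.23179937899112701), (0.158067524433136, 0.12315519899129868), 4.619094371795654)
```

View pics/w8.png

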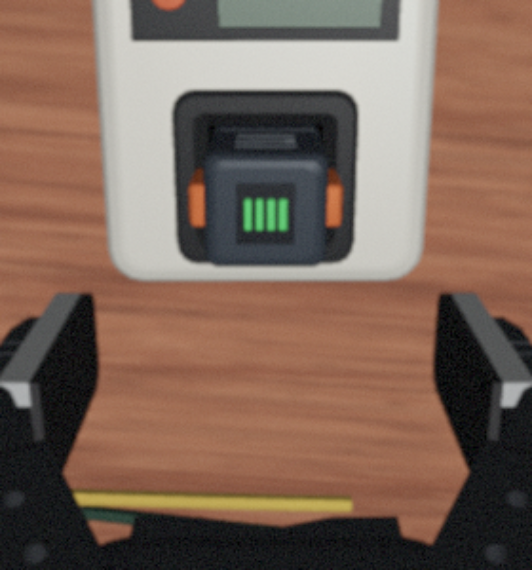

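The picture shows the pack seated, top at (266,210) and 43.5 mm above the printer's top, so latched. Both orange keys stand out, at (197,198) and (334,198): 154 px over the keys against 123 px for the body, which matches 49/39. The gripper is clear, so I'll hand it in.

```bash
python3 -c "
from rig import arm
print(arm.sign_off())"
```

```text
the job is handed in; nothing more can be done
None
```

The battery pack is latched in the printer's bay with both keys sprung out and the gripper clear, and the job was handed in at about 14.5 s; the sign-off returned no verdict.

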